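# Set out a mixed order on the packing bench

### The job

Set out this order on the plywood board: lower the strapped pile of tiles upright and fully home into the snug open carton, put the larger cardboard box right way up, squared up, on the middle of the slatted wooden stand, and the smaller cardboard box right way up on the middle of the larger one, long sides the same way. Stand the short bottle midway between the carton and the stand, and the tall bottle straight behind it (square to the carton-stand line, on the side away from the robot) with the two bottles' centres 80 mm apart. Do not lay either bottle over, and leave the tape roll and the mug where they are.

Things in the scene. Friction and masses are not known exactly. Their poses are not given: they have to be found in the camera images.
- board: Fixed thin plywood board, 190 mm (its x, away from the robot) by 430 mm (its y) by 6 mm thick; it lies anywhere within a few cm and turned up to 0.2 rad. Origin at the centre of its underside. The carton and the stand are fixed on it, one near each end (either may be on the left), 270 mm apart, centred 30 mm nearer the robot than the board's centre line; the middle of the board between them, and the strip behind, is bare.
- carton: Fixed snug open-topped cardboard carton on the board, outside 66 mm (its x) by 106 mm (its y) by 28 mm high, walls and floor 4 mm thick, so inside 58 x 98 mm and 24 mm deep. Origin at the centre of its underside (6 mm above the bench), axes parallel to the board's.
- stand: Fixed low slatted timber stand (pallet style) on the board, 90 mm (its x) by 130 mm (its y) by 24 mm high, flat top. Origin at the centre of its underside (6 mm above the bench), axes parallel to the board's.
- pile_mid (a point): Loose pile of eight white tiles held by two black straps, one rigid piece, 50 mm (its x) by 90 mm (its y) by 72 mm high, about 0.45 kg. Point at its centre, half-way up; z up. In the carton its top stands 48 mm above the carton's rim: grip it in its upper half, across the 50 mm, so that the fingers stay above the rim.
- bigbox_mid (a point): Loose closed cardboard box, the larger one, 60 mm (its x) by 100 mm (its y) by 40 mm high, about 0.2 kg, paper tape along the top. Point at its centre, half-way up; z up.
- smallbox_mid (a point): Loose closed cardboard box, the smaller one, 44 mm (its x) by 64 mm (its y) by 36 mm high, about 0.1 kg, paper tape along the top. Point at its centre, half-way up; z up.
- shortbottle_mid (a point): Loose short black bottle with a white cap, upright, body 52 mm in diameter, 95 mm high in all; the cap is the top 30 mm, 32 mm in diameter, good to grip. About 0.18 kg. Point on its axis, half-way up.
- tallbottle_mid (a point): Loose tall black bottle with a white cap, upright, body 52 mm in diameter, 150 mm high in all; the cap is the top 30 mm, 32 mm in diameter, good to grip. About 0.28 kg. Point on its axis, half-way up.
- taperoll: Bystander: loose yellow ring of packing tape lying flat, 84 mm in diameter, 45 mm high. Origin at the centre of its underside. Not to be moved.
- mug: Bystander: white mug, 76 mm in diameter at the rim, 90 mm high, handle to its +y. Origin at the centre of its underside. Not to be moved.
Things that resemble listed ones, but are neither listed nor needed, are in the scene too. What is shaped like the part that bears smallbox_mid but purple is not meant.

How it is judged:
By the outcome, as a careful person would: the job done as asked, in the order asked, and still so for the second after the job is handed in, with the robot touching nothing.
It also fails if it takes over 128 s, if anything falls off the work surface, if the arm or the gripper's body presses on something with over 40 N, if the wrist force passes 120 N, or if a joint passes its speed limit or range.

### The arm

A 6-joint arm with a two-finger parallel gripper is mounted at the origin on the work surface. World frame = base frame: x ahead of the robot, y to its left, z up, the work surface at z = 0. Lengths are in mm, angles in rad, forces in N, time in s.
With the tool pointing down it reaches from about 300 to 875 mm from the base axis. Payload 6.4 kg.
Tool frame: the origin (TCP) lies between the finger pads; the fingertips stand 8 mm ahead of it and the grasp point (between the pads) lies 11 mm behind it; z points along the fingers, y is the line along which they close (so a half turn about z gives the same grasp; the last joint's range is limited). The gripper opens to 88 mm and grips with 3 to 60 N. Pads are 18 mm wide; open, the fingers measure 123 mm over their backs; the gripper's body (75 mm by 187 mm) begins 45 mm behind the grasp point.
Start: joints at [-1.372, 0.181, 1.607, -0, 1.354, -0.206], TCP at [226.472, -528.537, 246.714] pointing down, gripper open.
Joint ranges: [-2.99, 2.99], [-0.89, 2.07], [0.3, 2.58], [-1.14, 4.28], [0, 2.63], [-3.12, 3.12]. Speed limits (rad/s): [2.57, 2.57, 3.01, 3.14, 3.14, 3.14].

### API

Orientations are given as a 3x3 rotation matrix whose columns are the frame's x, y, z axes.
In Python, from plant import * gives the robot as it stands.
- The arm moves only by the tool apply_moves, never from a script. Its argument "deltas" is text: rows parted by semicolons, each of 6 numbers parted by spaces: the shift along the tool's x, y, z in mm, then the turn, a rotation vector about the tool's x, y, z in degrees. In form: tx ty tz rx ry rz; .... A call has 1 to 12 rows; each row is the pose to reach, as a shift and turn from the pose commanded when the call began, along the tool's axes at that moment; what a row does not reach only later rows make up. A row lasts 1/8 s, in which the tool goes at most 62.5 mm and 10.7 degrees, less where a joint would pass 70% of its speed; a pose out of reach is approached as far as the arm can. A call with a gripper value outside its range is refused whole. "fingers" is the closure, from -1 (fully open) to 1 (shut), set as the call begins (left out, the last holds). The fingers move at their own pace and stop on an object; "squeeze" is the grip in N (left out, the last holds). Time passes only in rows, so rows that repeat a pose let the fingers close. It gives the time, the measured TCP pose, the force, the opening and the grip force at its end, in the units of the state.
- read_state(): the state, without advancing time (a new reading comes with each control period).
- camera(name): name is "scene" or "top" or "wrist"; returns a dict with "frame" (420x560x3 uint8, red, green, blue), "mtx" (3x3 intrinsics, pixels), "D" ([k1, k2, p1, p2, k3] as OpenCV has them; the pictures are not rectified), "xyz" and "orientation" of the camera in the world; the wrist camera has in their place "mount" (4x4, takes a point from camera to tool coordinates, whose origin is the TCP and whose axes are the flange's). Camera axes: x right, y down, z forward; pixel columns grow to the right and rows downward; lengths in mm; the calibration is good to about 2 mm. A picture is of the moment at which its call begins: read the wrist's pose just before it. There is no depth.
- close_job(): hands the job in; it is judged then, once.
The state is a dict: "time": time; "q": joint angles; "qd": joint speeds; "joint_torque": joint torques, N m; "tool_pos": TCP position; "orientation": TCP orientation; "wrist_force": force on the tool from outside, world axes, zero at the start; "torque": the same for the moment, N m; "grip_width": finger opening in mm; "grasp_force": force on a finger pad.
Only numpy, scipy, OpenCV 4.12 (cv2) and the standard library are available. Lean on these libraries where they do the work, as an engineer would, in place of code of your own. Each camera call takes 0.05 s, during which the arm holds its last target. There are 200 camera calls.

## Working session

There is one attempt and no reset: what is moved stays moved. The work goes in short steps, Python scripts to look and compute and a tool call to move; the robot and the scene stay as the last step left them, time stands still between calls to the robot, and variables do not carry over. Pictures are saved under pics/ and viewed, at most 14 in all, crops included, and the job is handed in when it is done.

Besides the shell and the picture viewer there is one more tool, called after "Call:" in YAML: its name, and indented under it one key for each argument. apply_moves: Moves the arm, as the interface text tells. Its arguments: {"type":"object","properties":{"deltas":{"type":"string"},"fingers":{"type":"number"},"squeeze":{"type":"number"}},"required":["deltas"]}

```bash
mkdir -p pics; ls
python3 - <<'E'
from plant import *
import cv2
for n in ["scene","top"]:
    c=camera(n); cv2.imwrite(f"pics/{n}0.png",c["frame"][:,:,::-1]); print(n,c["mtx"],c["D"],c["xyz"],c["orientation"])
c=camera("wrist");print(c["mount"],c["mtx"],c["D"]);s=read_state();print(s)
E
```

```text
pics
scene [[435.67692153   0.         281.61505427]
 [  0.         435.67692153 207.04277341]
 [  0.           0.           1.        ]] [-0.05766687  0.          0.          0.          0.        ] [1058.84357354  733.72361016  711.41506783] [[-0.85766916  0.29058529 -0.4242214 ]
 [ 0.51399936  0.50764875 -0.69144588]
 [ 0.01443146 -0.81108134 -0.58475533]]
top [[409.30106927   0.         284.53829778]
 [  0.         409.30106927 210.78349413]
 [  0.           0.           1.        ]] [-0.12602218  0.          0.          0.          0.        ] [ 532.19830391  -34.89035853 1066.06675728] [[-0.00370232 -0.99734249  0.07276164]
 [-0.99995832  0.00308511 -0.00859321]
 [ 0.00834589 -0.07279042 -0.99731234]]
[[ 5.07122510e-04 -9.58834195e-01 -2.83966071e-01  7.16645584e+01]
 [ 9.99999659e-01  6.71497564e-04 -4.81509953e-04  3.82284413e-01]
 [ 6.52370733e-04 -2.83965730e-01  9.58834208e-01 -1.36980750e+02]
 [ 0.00000000e+00  0.00000000e+00  0.00000000e+00  1.00000000e+00]] [[289.76353587   0.         275.35699593]
 [  0.         289.76353587 207.39728305]
 [  0.           0.           
[... 183 characters left out ...]
81520e+00, -2.06316268e-01]), 'qd': array([ 0.00118931, -0.00023426, -0.00382199,  0.00055529, -0.00048779,
        0.00113416]), 'joint_torque': array([-1.21397254e-03, -4.34237981e+01, -3.42175806e+01,  7.01219542e-02,
        3.56525928e-02, -7.68592827e-05]), 'tool_pos': array([ 226.4004231 , -528.13380843,  246.03596364]), 'orientation': array([[ 9.19168009e-01,  3.93865585e-01, -2.68158954e-04],
       [ 3.93865586e-01, -9.19167123e-01,  1.30375839e-03],
       [ 2.67022664e-04, -1.30399158e-03, -9.99999114e-01]]), 'wrist_force': array([-0.59787056, -0.40565691, -0.05497337]), 'torque': array([-0.01432824, -0.01163654, -0.03575805]), 'grasp_force': 0.0, 'grip_width': 88.34638234425546}
```

View pics/scene0.png

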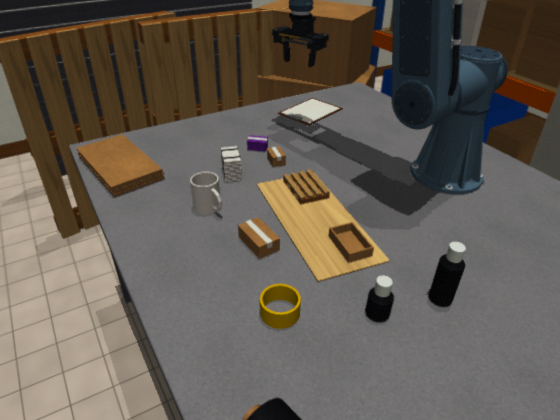

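View pics/top0.png

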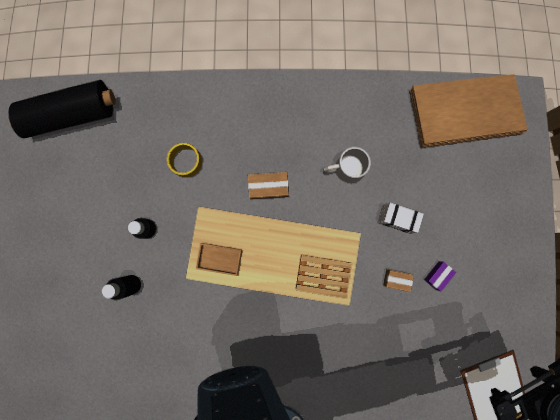

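The top view shows: the board (275,255) with the carton on the left (220,258) and the stand on the right (323,276). The big box is at (268,185), the pile at (403,217), the small brown box at (400,281), the short bottle cap at (136,228) and the tall bottle cap at (110,291). The tape roll is at (183,159) and the mug at (353,163).

Possible mix-ups:
- **Small box:** brown one (400,281) or purple one (442,276). I choose the brown.
- **Big box:** taped box (268,185) or large brown slab (468,110). I choose the taped box.
- **Bottles:** the two capped ones, or the black roll lying down (62,110), which is neither.

```bash
cat > h.py <<'E'
from plant import *
import numpy as np, cv2
def cam(n):
    s=read_state(); c=camera(n)
    if n=="wrist":
        T=np.eye(4);T[:3,:3]=s["orientation"];T[:3,3]=s["tool_pos"];M=T@np.array(c["mount"])
        c["xyz"]=M[:3,3];c["orientation"]=M[:3,:3]
    return c
def w(c,uv,z):
    uv=np.asarray(uv,float).reshape(-1,1,2)
    n=cv2.undistortPoints(uv,c["mtx"],np.array(c["D"]))[:,0]
    d=np.c_[n,np.ones(len(n))]@np.array(c["orientation"]).T
    o=np.array(c["xyz"]); return o[:2]+d[:,:2]*((z-o[2])/d[:,2:])
def px(c,P):
    R=np.array(c["orientation"]);P=np.asarray(P,float).reshape(-1,3)
    return cv2.projectPoints(P,cv2.Rodrigues(R.T)[0],-R.T@np.array(c["xyz"]),c["mtx"],np.array(c["D"]))[0][:,0]
def rect(c,mask,z):
    k=cv2.findContours(mask.astype(np.uint8),cv2.RETR_EXTERNAL,cv2.CHAIN_APPROX_NONE)[0]
    k=max(k,key=cv2.contourArea); P=w(c,k[:,0],z).astype(np.float32)
    (x,y),(a,b),t=cv2.minAreaRect(P)
    if a>b: a,b,t=b,a,t-90   # t: angle of short axis (body x) from world x
    t=(t+90)%180-90
    return np.round([x,y,a,b,t],1)
def tool(dx,dy,s=None):  # world shift -> tool axes
    R=(s or read_state())["orientation"]; return R.T@np.array([dx,dy,0])
E
python3 - <<'E'
from h import *
c=cam("top");f=c["frame"];hsv=cv2.cvtColor(f,cv2.COLOR_RGB2HSV)
def box(m,u0,v0,u1,v1):
    r=np.zeros(m.shape,bool);r[v0:v1,u0:u1]=m[v0:v1,u0:u1];return r
sat=(hsv[...,1]>90)&(hsv[...,2]>60); wh=(hsv[...,2]>170)&(hsv[...,1]<60)
print("board",rect(c,box(sat,180,202,370,310),6))
print("big",rect(c,box(sat|wh,240,165,295,204),40))
print("small",rect(c,box(sat|wh,380,265,418,297),36))
print("pile",rect(c,box(wh|(hsv[...,2]>150),378,195,430,240),72))
print("short",rect(c,box(wh,120,215,160,240),95)); print("tall",rect(c,box(wh,95,275,145,305),150))
print("tape",rect(c,box(sat,160,138,208,182),45)); print("mug",rect(c,box(hsv[...,2]>130,338,145,375,183),90))
g=f[130:320,80:480]; cv2.imwrite("pics/crop1.png",cv2.resize(g,None,fx=2,fy=2,interpolation=cv2.INTER_CUBIC)[:,:,::-1])
E
```

```text
board [493.4 -13.8 189.2 427.8  -9.6]
big [672.9  -1.5  60.9 100.2   3.5]
small [ 429.7 -334.3   44.1   64.6  -12.3]
pile [ 587.9 -337.3   39.9   48.9   71.5]
short [565.  320.6  27.4  29.  -88.9]
tall [417.5 359.   27.3  28.7   1. ]
tape [740.5 215.   82.7  83.6 -44.5]
mug [ 721.9 -215.1   73.9   74.   -89.9]
```

View pics/crop1.png

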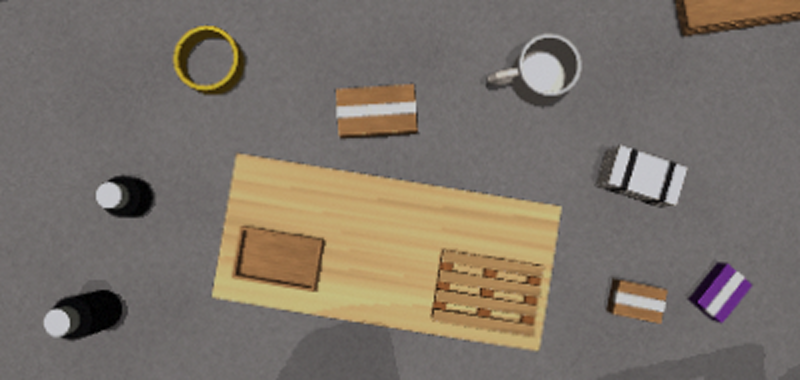

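The crop confirms the brown small box with tape at (638,300), distinct from the purple one at (722,292). The pile is at (650,175), the carton at (280,258) and the stand at (488,290). I'm moving over the pile.

Call:
apply_moves:
  deltas: "406 -33 46 0 0 -51;406 -33 46 0 0 -51;406 -33 46 0 0 -51;406 -33 46 0 0 -51;406 -33 46 0 0 -51;406 -33 46 0 0 -51;406 -33 46 0 0 -51;406 -33 46 0 0 -51;406 -33 46 0 0 -51;406 -33 46 0 0 -51"
  fingers: -1

```text
time: 1.45
tool_pos: [585.6, -339.4, 201.0]
orientation: [[0.274, 0.962, -0.0], [0.962, -0.274, -0.0], [-0.0, -0.0, -1.0]]
wrist_force: [0.1, -0.5, 0.3]
grip_width: 88.1
grasp_force: 0.0
```

```bash
cat >> h.py <<'E'
def shot(name):
    c=cam("wrist"); cv2.imwrite(f"pics/{name}.png",c["frame"][:,:,::-1]); np.savez(f"{name}.npz",**{k:np.array(c[k]) for k in c}); return c
def st():
    s=read_state();R=s["orientation"];print("t",s["time"],"p",np.round(s["tool_pos"],1),"yaw",round(np.degrees(np.arctan2(R[1,0],R[0,0])),2),"w",round(s["grip_width"],1),"gf",round(s["grasp_force"],1),"F",np.round(s["wrist_force"],1)); return s
def go(x,y,z,yaw): # deltas to world target, tool down
    s=st();R=s["orientation"];d=R.T@(np.array([x,y,z])-s["tool_pos"]);a=np.degrees(np.arctan2(R[1,0],R[0,0]))
    print("go",np.round(d,1),"rz",round((a-yaw+180)%360-180,1))
E
python3 -c "
from h import *
st();shot('pile1')"
```

```text
t 1.45 p [ 585.6 -339.4  201. ] yaw 74.1 w 88.1 gf 0.0 F [ 0.1 -0.5  0.3]
```

View pics/pile1.png

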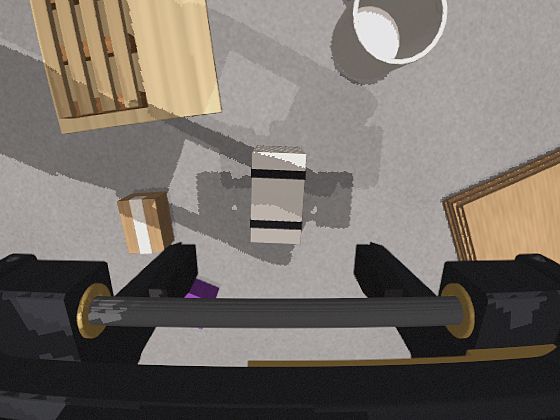

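Wrist view: the pile's top face has corners at about (251,153), (306,153), (301,243) and (250,242). The small brown box is at (143,225).

Run:
```python
from h import *
c=dict(np.load('pile1.npz'))
P=w(c,[(251,153),(306,153),(301,243),(250,242)],72);print(P.round(1),P.mean(0))
f=c["frame"].astype(int);m=np.zeros(f.shape[:2],bool);mm=(f.min(2)>165)|(f.max(2)<45);m[150:246,244:310]=mm[150:246,244:310]
m=cv2.morphologyEx(m.astype(np.uint8),cv2.MORPH_OPEN,np.ones((3,3)))
r=rect(c,m,72);print(r)
d=P[0]-P[3]+P[1]-P[2];t=np.degrees(np.arctan2(-d[0],d[1]));print("t",t)
x,y=P.mean(0); go(x,y,42,90+t)
```

```text
[[ 575.6 -289.9]
 [ 623.7 -303.5]
 [ 597.2 -388. ]
 [ 548.7 -373.1]] [ 586.30062594 -338.62173825]
[ 580.8 -354.5   23.    50.    71.7]
t -17.63614439297274
t 1.5 p [ 585.7 -339.4  201.1] yaw 74.09 w 87.9 gf 0.0 F [-0.4 -0.4  0.3]
go [  1.    0.3 159.1] rz 1.7
```

Call:
apply_moves:
  deltas: "1 0 40 0 0 2;1 0 100 0 0 2;1 0 159 0 0 2;1 0 159 0 0 2;1 0 159 0 0 2"

```text
time: 2.12
tool_pos: [587.8, -338.8, 44.2]
orientation: [[0.307, 0.952, 0.002], [0.952, -0.307, -0.002], [-0.001, 0.003, -1.0]]
wrist_force: [0.6, 0.2, 0.3]
grip_width: 88.2
grasp_force: 0.0
```

Call:
apply_moves:
  deltas: "0 0 0 0 0 0;0 0 0 0 0 0;0 0 0 0 0 0;0 0 0 0 0 0;0 0 0 0 0 0;0 0 0 0 0 0"
  fingers: 1
  squeeze: 35

```text
time: 2.88
tool_pos: [587.2, -337.5, 42.2]
orientation: [[0.306, 0.952, 0.001], [0.952, -0.306, -0.0], [-0.0, 0.001, -1.0]]
wrist_force: [0.0, 1.0, 4.8]
grip_width: 49.8
grasp_force: 35.0
```

```bash
python3 -c "
from h import *
go(479,124,150,80.4)"
```

```text
t 2.875 p [ 587.2 -337.5   42.2] yaw 72.2 w 49.8 gf 35.0 F [0.  1.  4.8]
go [ 406.3 -244.1 -108. ] rz -8.2
```

Call:
apply_moves:
  deltas: "0 0 -50 0 0 0;0 0 -108 0 0 0;334 -226 -108 0 0 -8;334 -226 -108 0 0 -8;334 -226 -108 0 0 -8;334 -226 -108 0 0 -8;334 -226 -108 0 0 -8;334 -226 -108 0 0 -8;334 -226 -108 0 0 -8;334 -226 -108 0 0 -8;334 -226 -108 0 0 -8"

```text
time: 4.25
tool_pos: [473.7, 49.4, 149.2]
orientation: [[0.17, 0.985, -0.001], [0.985, -0.17, -0.0], [-0.0, -0.001, -1.0]]
wrist_force: [0.1, -0.5, -4.6]
grip_width: 49.6
grasp_force: 35.0
```

```bash
python3 -c "
from h import *
st();shot('carton1')"
```

```text
t 4.25 p [473.7  49.4 149.2] yaw 80.21 w 49.6 gf 35.0 F [ 0.1 -0.5 -4.6]
```

View pics/carton1.png

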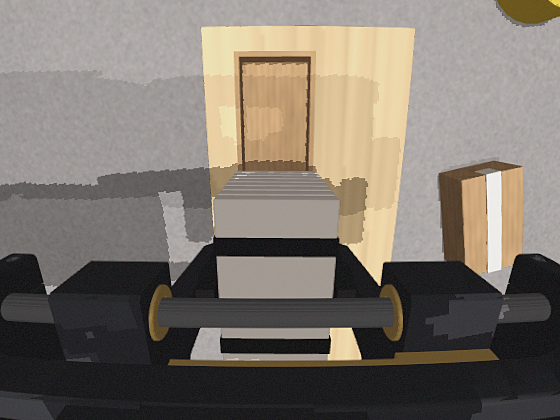

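The carton rim's far edge runs from (235,52) to (316,52), and its sides drop to about (238,170) and (313,170). The board's far corners are at (202,27) and (414,28). The pile hangs square in the fingers.

Run:
```python
from h import *
c=dict(np.load('carton1.npz'))
a,b,l,r=w(c,[(235,52),(316,52),(238,160),(313.5,160)],34)
print(a,b,np.linalg.norm(a-b),"dirs",[np.degrees(np.arctan2(-(p-q)[0],(p-q)[1])).round(2) for p,q in((a,l),(b,r))],np.degrees(np.arctan2(*(b-a)[::-1])))
for t in(-9.6,):
    ex=np.array([np.cos(np.radians(t)),np.sin(np.radians(t))]);ey=np.array([-ex[1],ex[0]])
    print("carton",(a+b)/2-53*ey, "lateral from sides", ((l+r)/2)@ex,((a+b)/2)@ex)
B=w(c,[(202,27),(414,28)],6);print("board edge",B,np.linalg.norm(B[0]-B[1]),"->carton",B.mean(0)-ey*80-30*ex, "ang",np.degrees(np.arctan2(*(B[1]-B[0])[::-1])))
# pile edge: far top edge
f=c["frame"].astype(int)
for v in (56,100,140): print(v,f[v,228:246].sum(1)//3,f[v,304:322].sum(1)//3)
print(f[40:66,275].sum(1)//3)
g=c["frame"][10:270,180:430];cv2.imwrite("pics/cc.png",cv2.resize(g,None,fx=2.3,fy=2.3)[:,:,::-1])
```

```text
[462.26918588 179.8490546 ] [525.89451101 168.8884758 ] 64.56249907141809 dirs [np.float64(-9.93), np.float64(-9.29)] -9.774269541303703
carton [485.24310487 122.11097523] lateral from sides 458.0648410871515 458.0834841156911
board edge [[435.33083088 211.81010725]
 [619.33160552 181.03068705]] 186.55738467487348 ->carton [484.40983735 122.54377659] ang -9.496440963713505
56 [213 214 213 214 216 208 164 169 170 173 163 139 144 143 143 143 142 142] [119 119 120 118 118 116 141 172 172 172 168 166 199 197 196 196 197 198]
100 [202 202 203 202 201 203 207 170 154 157 162 148  83  57  54  88 153 152] [155 160 146  92  53  89 146 164 157 155 165 180 183 183 182 184 183 184]
140 [202 201 202 201 202 201 218 220 212 161 166 169 177 124  48  50 113 160] [157 150  97  53  76 127 157 151 149 158 182 186 185 186 186 185 187 189]
[206 206 206 205 206 207 205 205 206 207 214 158 166 166 169 169 132  49
  67  67  65  60 106 111 166 170]
```

View pics/cc.png

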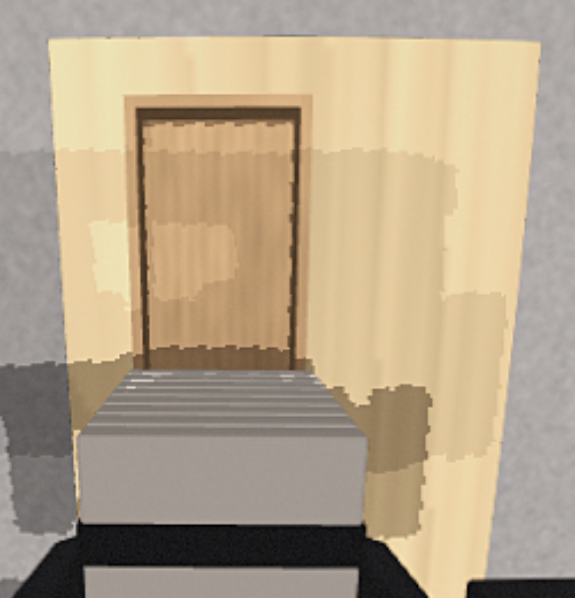

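The crop shows the carton's rim and walls clearly, with far outer edge row ≈ 51. The pile's leading top edge runs from (214,199) to (339,199). I'm checking the pile's offset in the hand.

Run:
```python
from h import *
c=dict(np.load('carton1.npz'))
p=w(c,[(214,199.5),(339,199.5)],179);s=read_state();R=s["orientation"][:2,:2]
print(np.linalg.norm(p[0]-p[1]),(p-s["tool_pos"][:2])@R)
q=w(c,[(234,51),(315,51),(236.5,140),(313.5,140)],34);print((q-s["tool_pos"][:2])@R)
go(485.8,124,150,80.4)
```

```text
47.96421462280963 [[ 43.86441093 -25.04732577]
 [ 43.94661653  22.91681313]]
[[127.69572665 -34.71803515]
 [127.76013998  29.80148399]
 [ 57.69565477 -34.80910729]
 [ 57.79079169  30.85005418]]
t 4.3 p [474.   49.  149.4] yaw 80.15 w 49.8 gf 35.0 F [-0.5  0.6 -4.5]
go [75.9 -1.2 -0.7] rz -0.2
```

Call:
apply_moves:
  deltas: "60 -1 0 0 0 0;76.5 -1 0 0 0 0;76.5 -1 0 0 0 0;76.5 -1 40 0 0 0;76.5 -1 60 0 0 0;76.5 -1 70 0 0 0;76.5 -1 80 0 0 0;76.5 -1 80 0 0 0"

```text
time: 5.3
tool_pos: [485.9, 124.9, 69.5]
orientation: [[0.171, 0.985, -0.001], [0.985, -0.171, -0.0], [-0.0, -0.001, -1.0]]
wrist_force: [0.3, -0.4, -4.6]
grip_width: 49.9
grasp_force: 35.0
```

Call:
apply_moves:
  deltas: "0 0 6 0 0 0;0 0 11 0 0 0;0 0 15 0 0 0;0 0 17 0 0 0;0 0 17 0 0 0;0 0 17 0 0 0"

```text
time: 6.05
tool_pos: [486.1, 125.4, 52.9]
orientation: [[0.17, 0.985, 0.0], [0.985, -0.17, 0.0], [0.0, 0.0, -1.0]]
wrist_force: [0.5, -0.3, -4.9]
grip_width: 49.9
grasp_force: 35.0
```

Call:
apply_moves:
  deltas: "0 0 1 0 0 0;0 0 1.5 0 0 0;0 0 1.5 0 0 0"

```text
time: 6.42
tool_pos: [486.2, 125.3, 52.2]
orientation: [[0.17, 0.985, 0.0], [0.985, -0.17, -0.0], [-0.0, 0.0, -1.0]]
wrist_force: [-4.1, 0.5, 7.0]
grip_width: 50.0
grasp_force: 35.0
```

Call:
apply_moves:
  deltas: "0 0 0 0 0 0;0 0 0 0 0 0;0 0 0 0 0 0;0 0 -30 0 0 0;0 0 -80 0 0 0;0 0 -130 0 0 0;-93 206 -138 0 0 -13;-93 206 -138 0 0 -13;-93 206 -138 0 0 -13;-93 206 -138 0 0 -13;-93 206 -138 0 0 -13;-93 206 -138 0 0 -13"
  fingers: -1

```text
time: 7.92
tool_pos: [672.2, -0.9, 188.5]
orientation: [[-0.056, 0.998, -0.002], [0.998, 0.056, 0.001], [0.001, -0.002, -1.0]]
wrist_force: [-0.2, 0.5, -0.9]
grip_width: 88.5
grasp_force: 0.0
```

```bash
python3 -c "
from h import *
st();shot('big1')"
```

```text
t 7.925 p [672.2  -0.9 188.5] yaw 93.19 w 88.5 gf 0.0 F [-0.2  0.5 -0.9]
```

View pics/big1.png

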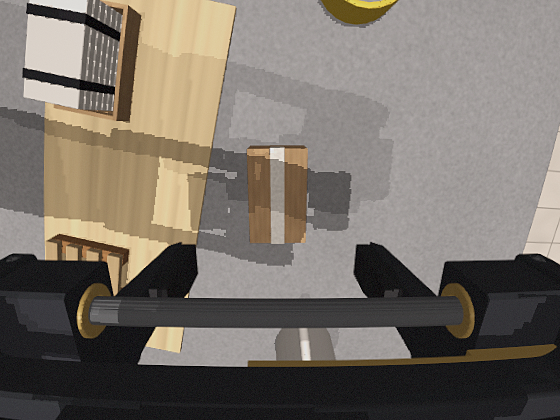

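The pile is seated upright in the carton at (75,60). The big box's top face has corners at about (247,149), (307,149), (306,243) and (250,243).

Run:
```python
from h import *
c=dict(np.load('big1.npz'))
P=w(c,[(247,149),(307,149),(306,243),(250,243)],40);print(P.round(1),P.mean(0))
d=P[0]-P[3]+P[1]-P[2];t=np.degrees(np.arctan2(-d[0],d[1]));print("t",t,np.linalg.norm(P[0]-P[1]),np.linalg.norm(P[1]-P[2]))
x,y=P.mean(0); go(x,y,17,90+3.4)
```

```text
[[640.4  44.7]
 [698.6  48. ]
 [706.1 -50.5]
 [646.4 -53.9]] [672.90285437  -2.93482198]
t 3.933538229160377 58.35914930941485 98.85182104615947
t 7.975 p [ 6.720e+02 -4.000e-01  1.887e+02] yaw 93.23 w 88.3 gf 0.0 F [-0.5  0.2  0.1]
go [ -2.6   1.  171.7] rz -0.2
```

Call:
apply_moves:
  deltas: "-2 1 60 0 0 0;-2 1 120 0 0 0;-2 1 160 0 0 0;-2 1 171 0 0 0;-2 1 171 0 0 0"

```text
time: 8.6
tool_pos: [674.1, -2.7, 18.8]
orientation: [[-0.057, 0.998, 0.0], [0.998, 0.057, 0.0], [0.0, 0.0, -1.0]]
wrist_force: [0.1, -1.1, 0.4]
grip_width: 88.5
grasp_force: 0.0
```

Call:
apply_moves:
  deltas: "0 0 0 0 0 0;0 0 0 0 0 0;0 0 0 0 0 0;0 0 0 0 0 0;0 0 0 0 0 0"
  fingers: 1
  squeeze: 20

```text
time: 9.22
tool_pos: [674.8, -3.5, 19.5]
orientation: [[-0.056, 0.998, 0.001], [0.998, 0.056, -0.0], [-0.0, 0.001, -1.0]]
wrist_force: [-2.6, 0.0, 5.8]
grip_width: 59.6
grasp_force: 20.0
```

```bash
python3 -c "
from h import *
go(454,-215,150,80.4)"
```

```text
t 9.225 p [674.8  -3.5  19.5] yaw 93.19 w 59.6 gf 20.0 F [-2.6  0.   5.8]
go [-198.9 -232.1 -130.7] rz 12.8
```

Call:
apply_moves:
  deltas: "0 0 -60 0 0 0;0 0 -110 0 0 0;-199 -257 -131 0 0 13;-199 -257 -131 0 0 13;-199 -257 -131 0 0 13;-199 -257 -131 0 0 13;-199 -257 -131 0 0 13;-199 -257 -131 0 0 13;-199 -257 -131 0 0 13;-199 -257 -131 0 0 13;-199 -257 -131 0 0 13"

```text
time: 10.6
tool_pos: [429.5, -215.4, 149.0]
orientation: [[0.168, 0.986, -0.0], [0.986, -0.168, 0.0], [0.0, -0.0, -1.0]]
wrist_force: [0.4, 0.4, -1.7]
grip_width: 60.2
grasp_force: 20.0
```

```bash
python3 -c "
from h import *
st();c=shot('stand1');g=c['frame'][0:300,130:440];cv2.imwrite('pics/st.png',cv2.resize(g,None,fx=2,fy=2)[:,:,::-1])"
```

```text
t 10.6 p [ 429.5 -215.4  149. ] yaw 80.3 w 60.2 gf 20.0 F [ 0.4  0.4 -1.7]
```

View pics/st.png

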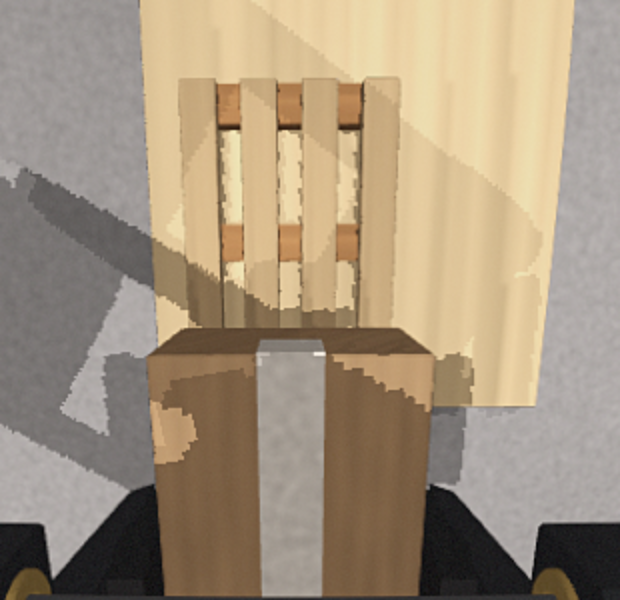

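The stand's far top edge runs from (219.5,39.5) to (330,38.5), and its sides reach (224,150) and (328,162). The held box's leading top edge runs from (204,177) to (346.5,177), so it hangs level and square.

Run:
```python
from h import *
c=dict(np.load('stand1.npz'));s=read_state();R=s["orientation"][:2,:2];o=s["tool_pos"][:2]
for n,p,z in(("box",[(204,177),(346.5,177)],171),("stand",[(219.5,39.5),(330,38.5),(224,150),(328,162)],30),("brd",[(397.5,202.5)],6)):
    print(n,((w(c,p,z)-o)@R).round(1))
go(441.3,-141.9,150,80.4)
B=np.array([485.9,124.5])-np.array([441.3,-141.9]);print(np.linalg.norm(B),np.degrees(np.arctan2(B[0],B[1])))
```

```text
box [[ 50.9 -29.8]
 [ 50.9  27.6]]
stand [[137.2 -46.1]
 [137.9  42.7]
 [ 48.8 -46. ]
 [ 38.3  45.4]]
brd [[ -5.4 122.7]]
t 10.65 p [ 429.4 -215.4  149. ] yaw 80.31 w 60.1 gf 20.0 F [-0.2 -0.3 -2.3]
go [74.5 -0.7 -1. ] rz -0.1
270.1076081860709 9.504169391951423
```

Call:
apply_moves:
  deltas: "50 -0.5 0 0 0 0;73 -0.5 0 0 0 0;73 -0.5 20 0 0 0;73 -0.5 60 0 0 0;73 -0.5 80 0 0 0;73 -0.5 90 0 0 0;73 -0.5 96 0 0 0;73 -0.5 98 0 0 0;73 -0.5 98 0 0 0"

```text
time: 11.78
tool_pos: [441.1, -144.6, 51.7]
orientation: [[0.17, 0.985, 0.001], [0.985, -0.17, -0.001], [-0.0, 0.001, -1.0]]
wrist_force: [-0.2, 0.3, -2.6]
grip_width: 59.7
grasp_force: 20.0
```

Call:
apply_moves:
  deltas: "0.7 0 0.8 0 0 0;0.7 0 1.6 0 0 0;0.7 0 2 0 0 0"

```text
time: 12.15
tool_pos: [440.8, -143.7, 49.4]
orientation: [[0.17, 0.985, 0.0], [0.985, -0.17, -0.0], [-0.0, 0.0, -1.0]]
wrist_force: [-2.5, 0.7, 5.0]
grip_width: 59.8
grasp_force: 20.0
```

Call:
apply_moves:
  deltas: "0 0 0 0 0 0;0 0 0 0 0 0;0 0 0 0 0 0;0 0 -30 0 0 0;0 0 -80 0 0 0;0 0 -130 0 0 0;-190 22 -140 0 0 2.5;-190 22 -140 0 0 2.5;-190 22 -140 0 0 2.5;-190 22 -140 0 0 2.5;-190 22 -140 0 0 2.5"
  fingers: -1

```text
time: 13.52
tool_pos: [429.7, -334.2, 188.7]
orientation: [[0.214, 0.977, -0.001], [0.977, -0.214, 0.001], [0.001, -0.001, -1.0]]
wrist_force: [-0.6, 1.2, 0.4]
grip_width: 87.9
grasp_force: 0.0
```

```bash
python3 -c "
from h import *
st();c=shot('small1')"
```

```text
t 13.525 p [ 429.7 -334.2  188.7] yaw 77.63 w 87.9 gf 0.0 F [-0.6  1.2  0.4]
```

View pics/small1.png

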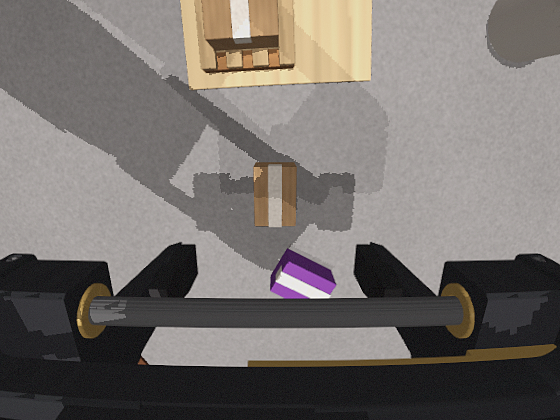

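The small brown box's top has corners at about (253,164), (296,164), (296,226) and (254,226). The purple one is apart at (303,275). The big box sits on the stand at (245,25).

Run:
```python
from h import *
c=dict(np.load('small1.npz'))
P=w(c,[(253,164),(296,164),(296,226),(254,226)],36);print(P.round(1),P.mean(0))
d=P[0]-P[3]+P[1]-P[2];t=np.degrees(np.arctan2(-d[0],d[1]));print("t",t,np.linalg.norm(P[0]-P[1]),np.linalg.norm(P[1]-P[2]))
x,y=P.mean(0); go(x,y,15,90+t)
q=w(dict(np.load('small1.npz')),[(272,290),(288,250),(335,285)],36);s=read_state();print((q-s["tool_pos"][:2])@s["orientation"][:2,:2])
```

```text
[[ 413.4 -298.1]
 [ 455.4 -307.3]
 [ 442.6 -371.9]
 [ 399.  -362.4]] [ 427.6290386  -334.93574668]
t -11.920561980661171 43.003543465231374 65.86268182829602
t 13.575 p [ 429.9 -333.5  188.7] yaw 77.71 w 88.5 gf 0.0 F [-0.4  0.1 -0.4]
go [ -2.1  -1.7 173.7] rz -0.4
[[-112.77934287   -5.18645694]
 [ -62.7070678    12.48887129]
 [-106.51654075   66.67281918]]
```

Call:
apply_moves:
  deltas: "-1.5 -1 60 0 0 0;-1.5 -1 120 0 0 0;-1.5 -1 160 0 0 0;-1.5 -1 173 0 0 0;-1.5 -1 173 0 0 0"

```text
time: 14.2
tool_pos: [429.1, -334.9, 16.3]
orientation: [[0.212, 0.977, -0.001], [0.977, -0.212, 0.001], [0.001, -0.001, -1.0]]
wrist_force: [0.2, 0.3, 0.6]
grip_width: 88.2
grasp_force: 0.0
```

Call:
apply_moves:
  deltas: "0 0 0 0 0 0;0 0 0 0 0 0;0 0 0 0 0 0;0 0 0 0 0 0;0 0 0 0 0 0;0 0 0 0 0 0"
  fingers: 1
  squeeze: 15

```text
time: 14.95
tool_pos: [428.8, -336.0, 16.4]
orientation: [[0.213, 0.977, -0.0], [0.977, -0.213, -0.0], [-0.0, 0.0, -1.0]]
wrist_force: [-0.5, 0.9, 3.0]
grip_width: 43.8
grasp_force: 15.0
```

```bash
python3 -c "
from h import *
go(427.2,-222,180,80.4)"
```

```text
t 14.95 p [ 428.8 -336.    16.4] yaw 77.69 w 43.8 gf 15.0 F [-0.5  0.9  3. ]
go [ 111.   -25.8 -163.6] rz -2.7
```

Call:
apply_moves:
  deltas: "0 0 -60 0 0 0;0 0 -120 0 0 0;0 0 -164 0 0 0;111 -26 -164 0 0 -2.7;111 -26 -164 0 0 -2.7;111 -26 -164 0 0 -2.7;111 -26 -164 0 0 -2.7"

```text
time: 15.82
tool_pos: [427.2, -222.2, 180.3]
orientation: [[0.166, 0.986, 0.0], [0.986, -0.166, -0.001], [-0.001, 0.0, -1.0]]
wrist_force: [-0.4, -0.3, -1.8]
grip_width: 44.0
grasp_force: 15.0
```

```bash
python3 -c "
from h import *
st();c=shot('stack1');g=c['frame'][0:300,130:440];cv2.imwrite('pics/st2.png',cv2.resize(g,None,fx=2,fy=2)[:,:,::-1])"
```

```text
t 15.825 p [ 427.2 -222.2  180.3] yaw 80.43 w 44.0 gf 15.0 F [-0.4 -0.3 -1.8]
```

View pics/st2.png

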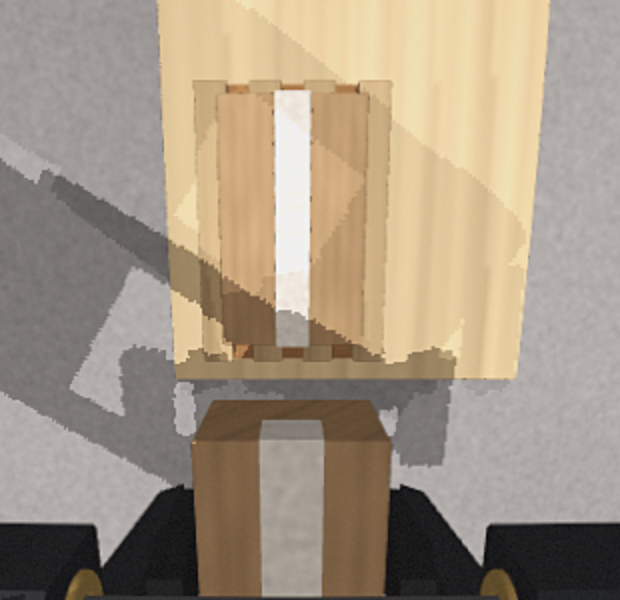

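The big box is centred and squared on the stand. Its top corners in crop pixels are about (218,92), (366,92), (226,346) and (363,346), and the stand's are (194,81), (391,80), (203,360) and (384,360). The held small box's leading top edge runs from (192,440) to (391,440).

Run:
```python
from h import *
c=dict(np.load('stack1.npz'));s=read_state();R=s["orientation"][:2,:2];o=s["tool_pos"][:2]
for n,p,z in(("big",[(218,92),(366,92),(226,346),(363,346)],70),("stand",[(194,81),(391,80),(203,360),(384,360)],30),("small",[(192,440),(391,440)],200)):
    q=((w(c,np.array(p)/2+[130,0],z)-o)@R).round(1);print(n,q.tolist(),q.mean(0))
go(440.8,-143.0,180,80.4)
```

```text
big [[130.4, -29.7], [130.5, 27.9], [30.3, -29.1], [30.4, 29.9]] [80.4  -0.25]
stand [[144.4, -45.0], [145.0, 43.8], [16.3, -45.4], [16.4, 45.8]] [80.525 -0.2  ]
small [[32.3, -22.4], [32.3, 20.2]] [32.3 -1.1]
t 15.875 p [ 427.2 -222.7  180.3] yaw 80.38 w 43.8 gf 15.0 F [ 0.1 -0.6 -1.7]
go [80.8  0.1  0.2] rz -0.0
```

Call:
apply_moves:
  deltas: "60 0.3 0 0 0 0;80.3 0.3 0 0 0 0;80.3 0.3 20 0 0 0;80.3 0.3 60 0 0 0;80.3 0.3 80 0 0 0;80.3 0.3 88 0 0 0;80.3 0.3 91 0 0 0;80.3 0.3 91 0 0 0;80.3 0.3 91 0 0 0"

```text
time: 17.0
tool_pos: [441.3, -143.2, 90.0]
orientation: [[0.167, 0.986, 0.001], [0.986, -0.167, -0.001], [-0.001, 0.002, -1.0]]
wrist_force: [-0.7, 0.5, -1.0]
grip_width: 43.4
grasp_force: 15.0
```

Call:
apply_moves:
  deltas: "0 0 1.5 0 0 0;0 0 2.5 0 0 0;0 0 3 0 0 0;0 0 3 0 0 0"

```text
time: 17.5
tool_pos: [440.8, -142.7, 86.4]
orientation: [[0.167, 0.986, -0.0], [0.986, -0.167, 0.0], [0.0, -0.0, -1.0]]
wrist_force: [-0.6, 1.5, 2.4]
grip_width: 43.6
grasp_force: 15.0
```

Call:
apply_moves:
  deltas: "0 0 0 0 0 0;0 0 0 0 0 0;0 0 0 0 0 0;0 0 -30 0 0 0;0 0 -80 0 0 0;0 0 -134 0 0 0;0 0 -134 0 0 0"
  fingers: -1

```text
time: 18.38
tool_pos: [443.2, -144.3, 224.8]
orientation: [[0.167, 0.986, 0.008], [0.986, -0.167, -0.005], [-0.004, 0.009, -1.0]]
wrist_force: [0.8, 0.2, -0.1]
grip_width: 88.0
grasp_force: 0.0
```

Call:
apply_moves:
  deltas: "478 45 0 0 0 0;478 45 0 0 0 0;478 45 0 0 0 0;478 45 0 0 0 0;478 45 0 0 0 0;478 45 0 0 0 0;478 45 0 0 0 0;478 45 0 0 0 0;478 45 0 0 0 0;478 45 0 0 0 0;478 45 0 0 0 0"

```text
time: 19.75
tool_pos: [564.7, 319.6, 219.8]
orientation: [[0.168, 0.986, -0.001], [0.986, -0.168, -0.001], [-0.001, -0.001, -1.0]]
wrist_force: [0.0, 0.1, 0.2]
grip_width: 88.2
grasp_force: 0.0
```

```bash
python3 -c "
from h import *
st();c=shot('short1')
c=cam('top');cv2.imwrite('pics/top2.png',c['frame'][:,:,::-1])"
```

```text
t 19.75 p [564.7 319.6 219.8] yaw 80.31 w 88.2 gf 0.0 F [0.  0.1 0.2]
```

View pics/short1.png

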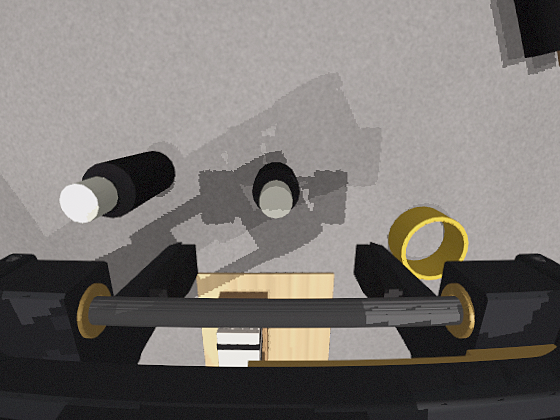

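The short cap's top disc is centred at about (276,199), and the tall cap's at about (80,202). Both bottles are upright.

Run:
```python
from h import *
c=dict(np.load('short1.npz'));f=c["frame"]
print(f[170:222:2,276].mean(1).astype(int),f[200,254:298].mean(1).astype(int))
print(w(c,[(276,199),(276,217),(276,181),(259,199),(293,199)],95).round(1),w(c,[(80,202),(60,202),(100,202)],150).round(1))
a=w(c,(276,199),95)[0]; go(*a,75,80.4)
```

```text
[ 19  21  23  17  11 136 124 124 156 157 157 156 159 156 155 156 157 154
 156 154 190 185 185 188 140 115] [ 12  16  25  23  26  97 170 158 154 155 156 155 157 156 155 157 156 153
 157 157 155 155 156 155 157 156 156 156 156 155 156 156 155 156 154 156
 159 161 118   9  18  19  21  32]
[[564.5 322.5]
 [561.5 305. ]
 [567.4 339.3]
 [548.8 325.2]
 [580.2 319.8]] [[419.  359.8]
 [402.7 362.6]
 [434.9 357.1]]
t 19.85 p [565.  319.8 220.3] yaw 80.3 w 88.0 gf 0.0 F [ 0.1 -0.5 -0.2]
go [  2.6  -0.9 145.3] rz -0.1
```

Call:
apply_moves:
  deltas: "0.5 -0.5 60 0 0 0;0.5 -0.5 110 0 0 0;0.5 -0.5 140 0 0 0;0.5 -0.5 145 0 0 0;0.5 -0.5 145 0 0 0;0.5 -0.5 145 0 0 0"

```text
time: 20.6
tool_pos: [565.9, 321.9, 77.5]
orientation: [[0.167, 0.986, 0.003], [0.986, -0.167, 0.001], [0.002, 0.003, -1.0]]
wrist_force: [-0.6, -0.4, 0.5]
grip_width: 88.0
grasp_force: 0.0
```

Call:
apply_moves:
  deltas: "0 0 0 0 0 0;0 0 0 0 0 0;0 0 0 0 0 0;0 0 0 0 0 0;0 0 0 0 0 0;0 0 0 0 0 0;0 0 0 0 0 0"
  fingers: 1
  squeeze: 20

```text
time: 21.48
tool_pos: [564.5, 321.6, 75.1]
orientation: [[0.167, 0.986, 0.0], [0.986, -0.167, -0.0], [-0.0, 0.0, -1.0]]
wrist_force: [0.4, -0.2, -0.6]
grip_width: 31.5
grasp_force: 20.0
```

```bash
python3 -c "
from h import *
go(463.6,-8.7,200,80.4)"
```

```text
t 21.475 p [564.5 321.6  75.1] yaw 80.39 w 31.5 gf 20.0 F [ 0.4 -0.2 -0.6]
go [-342.5  -44.3 -124.9] rz -0.0
```

Call:
apply_moves:
  deltas: "0 0 -60 0 0 0;0 0 -115 0 0 0;0 0 -125 0 0 0;-60 -8 -125 0 0 0;-120 -16 -125 0 0 0;-180 -24 -125 0 0 0;-240 -32 -125 0 0 0;-300 -40 -125 0 0 0;-335 -44 -125 0 0 0;-341.5 -44.5 -125 0 0 0;-341.5 -44.5 -125 0 0 0;-341.5 -44.5 -125 0 0 0"

```text
time: 22.98
tool_pos: [463.6, -6.6, 199.8]
orientation: [[0.166, 0.986, -0.001], [0.986, -0.166, 0.001], [0.001, -0.001, -1.0]]
wrist_force: [-0.2, -0.4, -1.4]
grip_width: 31.4
grasp_force: 20.0
```

Call:
apply_moves:
  deltas: "0 0 40 0 0 0;0 0 80 0 0 0;0 0 105 0 0 0;0 0 113 0 0 0;0 0 116 0 0 0;0 0 116 0 0 0;0 0 116 0 0 0"

```text
time: 23.85
tool_pos: [464.4, -7.8, 85.2]
orientation: [[0.167, 0.986, 0.002], [0.986, -0.167, -0.001], [-0.0, 0.002, -1.0]]
wrist_force: [0.7, 0.5, -2.0]
grip_width: 31.1
grasp_force: 20.0
```

```bash
python3 -c "
from h import *
go(463.8,-8,80.5,80.4)"
```

```text
t 23.85 p [464.4  -7.8  85.2] yaw 80.4 w 31.1 gf 20.0 F [ 0.7  0.5 -2. ]
go [-0.3 -0.6  4.7] rz 0.0
```

Call:
apply_moves:
  deltas: "-0.3 -0.4 2 0 0 0;-0.3 -0.4 3.5 0 0 0;-0.3 -0.4 4.5 0 0 0;-0.3 -0.4 4.5 0 0 0"

```text
time: 24.35
tool_pos: [464.1, -7.6, 81.4]
orientation: [[0.167, 0.986, 0.002], [0.986, -0.167, 0.001], [0.001, 0.002, -1.0]]
wrist_force: [-3.4, 4.0, 13.2]
grip_width: 31.7
grasp_force: 20.0
```

Call:
apply_moves:
  deltas: "0 0 0 0 0 0;0 0 0 0 0 0;0 0 0 0 0 0;0 0 -30 0 0 0;0 0 -80 0 0 0;0 0 -139 0 0 0"
  fingers: -1

```text
time: 25.1
tool_pos: [462.2, -7.8, 219.2]
orientation: [[0.167, 0.986, -0.003], [0.986, -0.167, 0.001], [0.0, -0.003, -1.0]]
wrist_force: [0.6, -0.4, -0.1]
grip_width: 87.7
grasp_force: 0.0
```

Call:
apply_moves:
  deltas: "60 -18 0 0 0 0;120 -36 0 0 0 0;180 -54 0 0 0 0;240 -72 0 0 0 0;300 -90 0 0 0 0;345 -105 0 0 0 0;354 -106 0 0 0 0;354 -106 0 0 0 0;354 -106 0 0 0 0"

```text
time: 26.22
tool_pos: [418.1, 357.5, 218.5]
orientation: [[0.168, 0.986, -0.0], [0.986, -0.168, -0.001], [-0.001, -0.0, -1.0]]
wrist_force: [-0.3, 0.8, 0.1]
grip_width: 88.0
grasp_force: 0.0
```

```bash
python3 -c "
from h import *
st();c=shot('tall1')
go(418.3,359.5,129,80.4)
print(w(c,[(276,150)],150), px(c,[[418.3,359.5,150]]))
u,v=px(c,[[418.3,359.5,150]])[0].astype(int);f=c['frame'].mean(2).astype(int);print(u,v,f[v,u-34:u+34],f[v-50:v+40:2,u])
"
```

```text
t 26.225 p [418.1 357.5 218.5] yaw 80.31 w 88.0 gf 0.0 F [-0.3  0.8  0.1]
t 26.275 p [418.2 357.4 218.6] yaw 80.29 w 88.0 gf 0.0 F [-0.1  0.4 -0.5]
go [ 2.1 -0.2 89.6] rz -0.1
[[426.28502943 410.0242223 ]] [[276.7708723  219.22675096]]
276 219 [ 85  82  84  85  90  86  86  87  90  38   7  27 100 158 149 147 147 147
 148 149 148 146 146 146 147 147 147 148 147 147 147 147 147 148 147 146
 147 146 150 147 149 146 147 147 145 149 147 146 146 147 148 150 153 110
   9   8  31  74 110 105 107 108 111 109 100  98 102 105] [ 11   9  12  22  17  17  15  11  15  21   8 103 117 116 115 114 151 149
 147 148 148 147 149 146 148 147 145 147 146 148 147 147 146 145 148 136
 105 102 110 109 104 105 109 103 107]
```

Call:
apply_moves:
  deltas: "2 -1 45 0 0 0;2 -1 80 0 0 0;2 -1 89 0 0 0;2 -1 89 0 0 0;2 -1 89 0 0 0"

```text
time: 26.9
tool_pos: [418.3, 361.3, 131.5]
orientation: [[0.167, 0.986, 0.003], [0.986, -0.167, 0.001], [0.002, 0.002, -1.0]]
wrist_force: [-0.6, 0.4, 0.1]
grip_width: 88.3
grasp_force: 0.0
```

Call:
apply_moves:
  deltas: "0 0 0 0 0 0;0 0 0 0 0 0;0 0 0 0 0 0;0 0 0 0 0 0;0 0 0 0 0 0;0 0 0 0 0 0;0 0 0 0 0 0"
  fingers: 1
  squeeze: 25

```text
time: 27.78
tool_pos: [417.2, 360.9, 129.7]
orientation: [[0.167, 0.986, 0.0], [0.986, -0.167, -0.0], [-0.0, 0.0, -1.0]]
wrist_force: [0.6, 0.4, -0.4]
grip_width: 31.2
grasp_force: 25.0
```

```bash
python3 -c "
from h import *
go(542.7,-22,270,80.4)
c=cam('top');f=c['frame'].min(2)
for n,p in(('short',[464,-9,101]),):
    u,v=px(c,[p])[0].astype(int);print(n,u,v);m=np.zeros(f.shape,bool);m[v-12:v+13,u-12:u+13]=f[v-12:v+13,u-12:u+13]>165;print(rect(c,m,101))
"
```

```text
t 27.775 p [417.2 360.9 129.7] yaw 80.4 w 31.2 gf 25.0 F [ 0.6  0.4 -0.4]
go [-356.6  187.7 -140.3] rz -0.0
short 270 269
[ 4.658e+02 -6.200e+00  2.810e+01  2.820e+01 -2.000e-01]
```

Call:
apply_moves:
  deltas: "0 0 -60 0 0 0;0 0 -120 0 0 0;0 0 -140 0 0 0;-50 27 -140 0 0 0;-100 53 -140 0 0 0;-150 79 -140 0 0 0;-200 106 -140 0 0 0;-250 132 -140 0 0 0;-300 158 -140 0 0 0;-345 182 -140 0 0 0;-355.6 187.8 -140 0 0 0;-355.6 187.8 -140 0 0 0"

```text
time: 29.32
tool_pos: [542.5, -21.2, 269.0]
orientation: [[0.168, 0.986, -0.002], [0.986, -0.168, 0.001], [0.001, -0.002, -1.0]]
wrist_force: [-1.0, 0.4, -2.5]
grip_width: 31.6
grasp_force: 25.0
```

Call:
apply_moves:
  deltas: "0 0 40 0 0 0;0 0 80 0 0 0;0 0 110 0 0 0;0 0 125 0 0 0;0 0 130 0 0 0;0 0 130 0 0 0;0 0 130 0 0 0"

```text
time: 30.2
tool_pos: [543.8, -21.1, 141.0]
orientation: [[0.167, 0.986, 0.002], [0.986, -0.167, -0.001], [-0.0, 0.002, -1.0]]
wrist_force: [1.5, -0.1, -1.9]
grip_width: 31.3
grasp_force: 25.0
```

```bash
python3 -c "
from h import *
go(543.0,-21,135.5,80.4)"
```

```text
t 30.2 p [543.8 -21.1 141. ] yaw 80.4 w 31.3 gf 25.0 F [ 1.5 -0.1 -1.9]
go [-0.  -0.8  5.5] rz -0.0
```

Call:
apply_moves:
  deltas: "0 -0.5 2 0 0 0;0 -0.5 4 0 0 0;0 -0.5 5 0 0 0;0 -0.5 5 0 0 0"

```text
time: 30.7
tool_pos: [543.1, -20.9, 136.0]
orientation: [[0.167, 0.986, 0.002], [0.986, -0.167, -0.0], [0.0, 0.002, -1.0]]
wrist_force: [-0.9, 0.7, 6.4]
grip_width: 31.0
grasp_force: 25.0
```

Call:
apply_moves:
  deltas: "0 0 0 0 0 0;0 0 0 0 0 0;0 0 0 0 0 0;0 0 -30 0 0 0;0 0 -80 0 0 0;0 0 -120 0 0 0;-60 -20 -120 0 0 0;-180 -60 -120 0 0 0;-300 -100 -120 0 0 0;-428 -130 -120 0 0 0;-428 -130 -120 0 0 0;-428 -130 -120 0 0 0"
  fingers: -1

```text
time: 32.2
tool_pos: [372.7, -357.5, 254.9]
orientation: [[0.167, 0.986, 0.0], [0.986, -0.167, -0.0], [-0.0, 0.001, -1.0]]
wrist_force: [1.1, -0.4, -0.4]
grip_width: 88.1
grasp_force: 0.0
```

```bash
python3 -c "
from h import *
st();c=cam('top');d=cam('scene');f=c['frame']
np.savez('top3.npz',**{k:np.array(c[k]) for k in c})
a=cv2.resize(f[190:320,170:380],(800,495),interpolation=cv2.INTER_CUBIC);cv2.imwrite('pics/top3.png',a[:,:,::-1])
b=cv2.resize(d['frame'][130:300,220:420],(700,595),interpolation=cv2.INTER_CUBIC);cv2.imwrite('pics/sc3.png',b[:,:,::-1])"
```

```text
t 32.2 p [ 372.7 -357.5  254.9] yaw 80.38 w 88.1 gf 0.0 F [ 1.1 -0.4 -0.4]
```

View pics/top3.png

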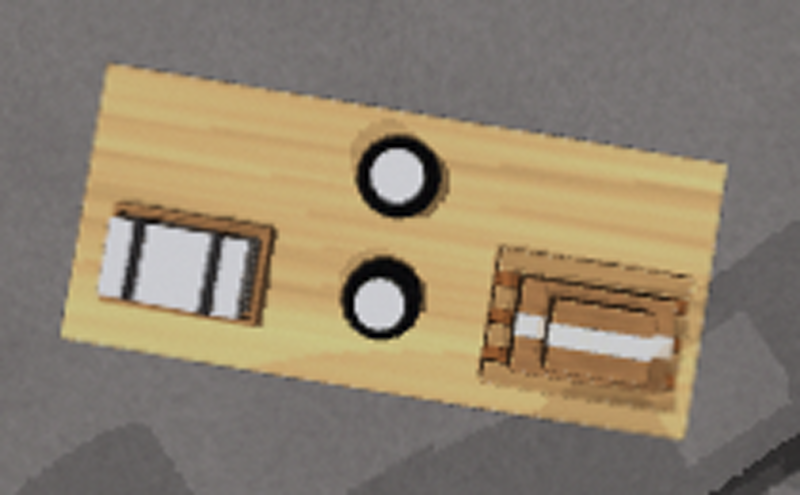

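View pics/sc3.png

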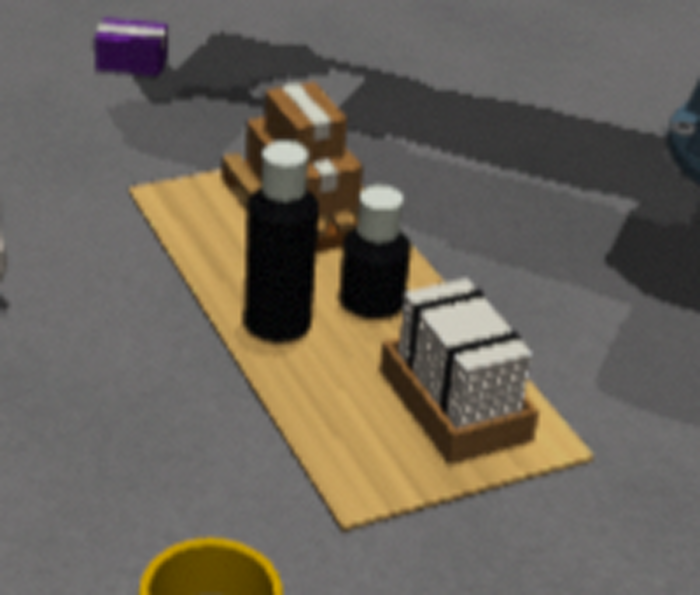

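The top view shows the pile in the carton at (185,265), the two boxes stacked squarely on the stand, the short cap at (380,304) and the tall cap at (397,176). The scene view shows everything upright. One numeric check of the bottles follows.

Run:
```python
from h import *
c=dict(np.load('top3.npz'));f=c["frame"].min(2);hsv=cv2.cvtColor(c["frame"],cv2.COLOR_RGB2HSV)
def cap(x,y,z):
    u,v=px(c,[[x,y,z]])[0].astype(int);m=np.zeros(f.shape,np.uint8);m[v-12:v+13,u-12:u+13]=f[v-12:v+13,u-12:u+13]>140
    M=cv2.moments(m,True);return w(c,[(M['m10']/M['m00'],M['m01']/M['m00'])],z)[0]
s=cap(464,-8,101);t=cap(543,-21,156);print(s,t,t-s)
m=np.zeros(f.shape,bool);q=(hsv[...,1]>90)&(hsv[...,2]>60);m[202:310,180:370]=q[202:310,180:370]
r=rect(c,m,6);print(r)
a=np.radians(-9.6);ex=np.array([np.cos(a),np.sin(a)]);ey=np.array([-ex[1],ex[0]])
B=np.array([493.4,-13.8]);print("board frame s,t",[(p-B)@ex for p in(s,t)],[(p-B)@ey for p in(s,t)])
K=lambda p:p/np.array([3.81,3.81])+[170,190]
P=w(c,[K(np.array(p)) for p in((550,297),(660,315),(655,388),(545,368))],106);print("small",(P.mean(0)-B)@ex,(P.mean(0)-B)@ey)
```

```text
[464.70937123  -6.37382839] [543.58134362 -18.76302586] [ 78.87197239 -12.38919748]
[493.3 -14.  189.3 428.3  -9.6]
board frame s,t [np.float64(-29.52729960336363), np.float64(50.3062835496833)] [np.float64(2.537475577209473), np.float64(3.475155950649416)]
small -30.598880725547147 -137.75471224307367
```

```bash
python3 -c "
from plant import *
print(close_job())"
```

```text
the job is handed in; nothing more can be done
None
```

The order is set out as asked and handed in at about 32 s; by camera the bottles are 79.8 mm apart and within about 3 mm of midway between carton and stand, with the tape roll and mug left alone.

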